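Open the gas dryer: guard tab, then push-and-turn cap

TASK

The gas dryer's cartridge is due for a change, so open it: lift the green guard tab and fold it right back, then press the orange cap down onto its gasket, firmly but never over 30 N, unscrew it anticlockwise until its ears are well clear of the two claws, and lift it off. Stand the cap upright, without dropping it, in the empty compartment of the white tray, and leave the other things where they are.

Things in the scene. Friction and masses are not known exactly. Their poses are not given: they have to be found in the camera images.
- head (a point): Centre of the round bore (31 mm wide) in the flat top face of the gas dryer, 50 mm above the bench. z up along the bore and the cap's axis, x level towards the tab's hinge (the tab's lip is on the -x side).
- tab (a joint): Hinge of the green guard tab in rad: 0 = lying level over the cap, grows as it is lifted, 2.7 = its stop, folded right back. It starts between 0 and 0.25. It is stiff enough to stay where it is left (about 0.12 N m of friction, so 1 to 2 N at the lip).
- tab_pivot (a point): Centre of the tab's hinge line, which runs along head's y; it lies 46 mm to head's +x side and 61 mm above the dryer's top face. Axes as head.
- tab_lip (a point): Middle of the green tab's narrow lip, where to hold it by its side edges (it swivels between the fingers): 24 mm wide along y, 6 mm thick, 72 to 116 mm from the hinge line, this point at 104 mm. The broad part, 84 mm wide, 4 mm thick, covers the cap from the hinge to 72 mm. x along the tab to the hinge, y along the hinge line, z out of its upper side.
- cap_grip (a point): Orange cap under the tab, about 120 g: finger bar 40 mm long (its x), 20 wide (its y), 43 tall, on a flange 40 mm across, 6 thick, with two ears (58 mm tip to tip along x, 14 wide), on a plug 28 mm across, 13 long. This point is on its axis, 10 mm below the bar's top, 52 mm above the plug's underside. Locked, it is 47.9 mm above the dryer's face, x along head's x.
- bay (a point): Centre of the inner floor of the empty compartment of the fixed white tray (112 mm along x, 94 mm along y inside, walls 18 mm high above the bench, 4 mm thick, floor 4 mm above the bench). The other compartment, on its +y side, holds a spare cartridge.
- cap: The same cap, origin below plug. A spring lifts its ears into notches in the claws, 1.5 to 6.5 mm deep (differs). Pressed clear of them (5 to 11 N) it meets a stiff rubber gasket, 40 N/mm: press to 15-20 N, never over 30 N, and stay so while turning it anticlockwise seen from above; from 0.4 rad past the notches, from 1.0 clear of the claws, at 1.55 on stop pins: halt at 1.25, lift straight out.
- dryer: Gas dryer bolted to the bench: steel foot 130 x 100 mm, body 92 x 84 mm, 50 mm high; origin at the centre of its underside, axes as head. On its top face at +x and -x stand dark steel claws, 24.5 to 36.5 mm from the axis, 25 mm wide, 20 mm high, each holding down one ear of the cap: keep fingertips above them. Hinge cheeks at x = 49, y = +-36 mm reach 64 mm above the face.
- cartridge: Spare white cartridge 26 mm thick, 51 mm long, lying in the tray's other compartment; leave alone.
- vial_a: Amber vial, 28 mm wide, 50 mm tall; leave alone. Origin at its underside.
- vial_b: Amber vial as vial_a; leave alone.
- spanner: Spanner 150 mm long lying on the bench; leave alone.
- nut: Brass nut 26 mm wide, 12 mm tall; leave alone.
- sample_cyl: Lying steel sample cylinder 40 mm thick, 120 mm long; leave alone.
- leak_bottle: Clear bottle 50 mm wide, 110 mm tall; leave alone.

How it is judged:
On the way, in this order (a step that is already met when the one before it is completed fails the run):
1. the guard tab is folded back (past 1.9 rad) with the cap still locked (value of joint tab above 1.9 rad and angle between the x axis of cap and the x axis of dryer, either way round below 0.2 rad and distance between cap_grip and head below 0.0505 m), for 0.2 s.
2. the cap, still in its bore, is unscrewed clear of the claws (1.05 rad or more) (angle between the x axis of cap and the x axis of dryer, either way round above 1.05 rad and distance between cap_grip and head below 0.052 m), for 0.1 s.
At the end, for the whole second after the job is handed in: The cap stands upright (tilt under 0.15 rad) on its plug on the floor of the tray's empty compartment, its axis within 45 mm (x) and 40 mm (y) of the compartment's centre, at rest and released; the tab is still folded back past 1.9 rad (x of cap_grip in the frame of bay between -0.045 and 0.045 m and y of cap_grip in the frame of bay between -0.04 and 0.04 m and z of cap_grip in the frame of bay between 0.048 and 0.056 m and angle between cap_grip's own z axis and vertical below 0.15 rad and value of joint tab above 1.9 rad and linear speed of cap below 0.02 m/s and contact force between the fingers and cap below 0.05 N); the robot touches nothing.
It fails at once if the cap is pressed or forced against the dryer with more than 30 N (contact force between cap and dryer above 30 N).
It fails at once if the cap is dropped (falls free faster than 0.7 m/s, some 25 mm) (linear speed of cap above 0.7 m/s and contact force between the fingers and cap below 0.05 N).
It fails at once if a bystander (vial, spanner, nut, cylinder, bottle, cartridge) is moved more than 30 mm (distance of any of vial_a, vial_b, spanner, nut, sample_cyl, leak_bottle, cartridge from where it was at the start of the episode above 0.03 m).
It also fails if it takes over 72 s, if anything falls off the work surface, if the arm or the gripper's body presses on something with over 40 N, if the wrist force passes 120 N, or if a joint passes its speed limit or range.

ROBOT

A 7-joint arm with a two-finger parallel gripper is mounted at the origin on the work surface. World frame = base frame: x ahead of the robot, y to its left, z up, the work surface at z = 0. Lengths are in m, angles in rad, forces in N, time in s.
With the tool pointing down it reaches from about 0.4 to 0.75 m from the base axis. Payload 19.5 kg.
Tool frame: the origin (TCP) lies on the front face of the gripper's body, between the roots of the fingers; the fingertips stand 73 mm ahead of it and the grasp point (between the pads) lies 54 mm ahead of it; z points along the fingers, y is the line along which they close (so a half turn about z gives the same grasp; the last joint's range is limited). The gripper opens to 85 mm and grips with 20 to 120 N. Pads are 22 mm wide; open, the fingers measure 114 mm over their backs; the gripper's body (76 mm by 85 mm) begins 54 mm behind the grasp point. The pads swing forward as they close: fully open they stand 13 mm farther back than shut.
Start: joints at [1.225, 0.707, -0.028, 1.485, 0.022, 0.951, -0.075], TCP at [0.172, -0.549, 0.304] pointing down, gripper open.
Joint ranges: [-2.71, 2.71], [-0.32, 2.16], [-1.57, 1.52], [0, 2.45], [-1.46, 4.6], [0, 2.02], [-2.83, 2.83]. Speed limits (rad/s): [1.89, 1.89, 2.57, 2.57, 3.01, 3.01, 3.01].

INTERFACE

Orientations are given as [roll, pitch, yaw] about the fixed x, y, z axes, in that order (R = Rz(yaw) Ry(pitch) Rx(roll)).
In Python, from cell import * gives the robot as it stands.
- The arm moves only by the shell command python3 -m handwheel 'ROWS' [FORCE]. ROWS is text: rows parted by semicolons, each of 7 numbers parted by spaces: the shift along the tool's x, y, z in mm, then the turn, a rotation vector about the tool's x, y, z in rad, then the closure in counts, from 0 (fully open) to 255 (shut). A call has 1 to 20 rows; each row shifts and turns the commanded pose from where the row before left it, along the tool's axes as they then stand; what a row does not reach is not made up. A row lasts 1/10 s, in which the tool goes at most 50 mm and 8.59 degrees, less where a joint would pass 70% of its speed; a pose out of reach is approached as far as the arm can. A call with a gripper value outside its range is refused whole. The fingers move at their own pace and stop on an object; FORCE is the grip in N (left out, the last holds). Time passes only in rows, so rows that do not move let the fingers close. It gives the time, the measured TCP pose, the force, the opening and the grip force at its end, in the units of the state.
- get_obs(): the state, without advancing time (a new reading comes with each control period).
- snapshot(name): name is "side" or "top" or "wrist"; returns a dict with "pixels" (480x640x3 uint8, blue, green, red), "intrinsics" (3x3 intrinsics, pixels), "k1" (the pictures are not rectified: a ray, as slopes to the right and down, at radius r is drawn at 1 + k1 r^2 times it, then the intrinsics apply), "xyz" and "rotation" of the camera in the world. Camera axes: x right, y up, looking along -z (the intrinsics and any distortion apply to the point x, -y, -z); pixel columns grow to the right and rows downward; lengths in m; the calibration is good to about 2 mm. A picture is of the moment at which its call begins. There is no depth.
- job_done(): hands the job in; it is judged then, once.
Trained networks look in the newest picture that a camera, given by its name, has taken for a name from the list of things; names that differ only in an ending like _2 or _b are one class to them, and where a whole thing is asked for, a point or a joint stands for the part that bears it (a point fixed in the world has none). Each returns a list of dicts, best first, with "confidence" (0 to 1); they miss things now and then, are a little off and sometimes report something else, mostly with a low value. They report only what shows in the picture. A call takes as long as a camera call.
- silhouettes(camera, label): "pixels" (480x640 bool, what is visible of it) and "rect" ([left, top, right, bottom] in pixels, round what is visible of it).
- place_of(camera, label): "uv" ([column, row] in pixels: a listed point, or the origin of a listed thing).
The state is a dict: "time": time; "q": joint angles; "qvel": joint speeds; "joint_torque": joint torques, N m; "tcp_pos": TCP position; "tcp_rot": TCP orientation; "wrist_force": force on the tool from outside, world axes, zero at the start; "moment": the same for the moment, N m; "gripper_width": finger opening in m; "grip_force": force on a finger pad.
Only numpy, scipy, OpenCV 4.12 (cv2) and the standard library are available. Lean on these libraries where they do the work, as an engineer would, in place of code of your own. Each camera call takes 0.05 s, during which the arm holds its last target. There are 200 camera calls.

## Working session

There is one attempt and no reset: what is moved stays moved. The work goes in short steps, Python scripts to look and compute and a shell command to move; the robot and the scene stay as the last step left them, time stands still between calls to the robot, and variables do not carry over. Pictures are saved under pics/ and viewed, at most 13 in all, crops included, and the job is handed in when it is done.

```bash
ls; mkdir -p pics
python3 - <<'E'
from cell import *
import cv2,numpy as np
o=get_obs()
print({k:np.round(v,3) for k,v in o.items()})
ims=[]
for c in ["side","top"]:
    s=snapshot(c); cv2.imwrite(f"pics/{c}0.png",s["pixels"])
    print(c,np.round(s["intrinsics"],1).tolist(),s["k1"],np.round(s["xyz"],3),np.round(s["rotation"],3).tolist())
    for l in ["head","tab_pivot","tab_lip","cap_grip","bay","dryer"]:
        print(l,[(np.round(d["uv"],1).tolist(),round(d["confidence"],2)) for d in place_of(c,l)[:2]])
E
```

```text
pics
{'time': np.float64(0.0), 'q': array([ 1.225,  0.707, -0.028,  1.485,  0.022,  0.951, -0.075]), 'qvel': array([ 0.001, -0.   , -0.   , -0.001, -0.002,  0.002,  0.001]), 'joint_torque': array([ 1.0000e-03, -8.8322e+01,  1.2350e+00, -2.3617e+01,  1.7000e-02,
        7.0000e-03,  0.0000e+00]), 'tcp_pos': array([ 0.172, -0.548,  0.303]), 'tcp_rot': array([-3.141,  0.   ,  0.304]), 'wrist_force': array([-0.11 ,  0.061, -0.224]), 'moment': array([-0.013, -0.019,  0.033]), 'grip_force': np.float64(0.0), 'gripper_width': np.float64(0.085)}
side [[540.1, 0.0, 312.0], [0.0, 540.1, 240.0], [0.0, 0.0, 1.0]] 0.0328083248448329 [0.416 1.135 0.938] [0.944, -0.02, -2.956]
head [([349.9, 222.4], 0.6)]
tab_pivot [([338.3, 205.1], 0.96)]
tab_lip [([370.9, 195.9], 0.62)]
cap_grip [([350.6, 206.6], 0.53), ([260.9, 275.9], 0.48)]
bay [([364.3, 192.5], 0.58)]
dryer [([349.3, 236.5], 0.59)]
top [[484.7, 0.0, 321.6], [0.0, 484.7, 239.2], [0.0, 0.0, 1.0]] -0.0773041986132908 [ 0.395 -0.01   1.186] [0.211, 0.001, -1.504]
head [([403.5, 293.1], 0.96), ([489.3, 305.4], 0.26)]
tab_pivot [([402.0, 265.9], 0.68)]
tab_lip [([420.4, 312.7], 0.71)]
cap_grip [([489.6, 308.4], 0.61)]
bay [([276.4, 285.5], 0.62), ([182.5, 225.6], 0.22)]
dryer [([400.9, 291.9], 0.85)]
```

View pics/top0.png

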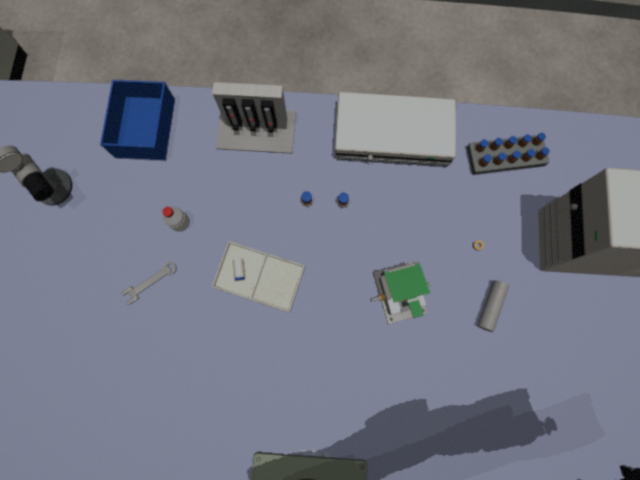

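View pics/side0.png

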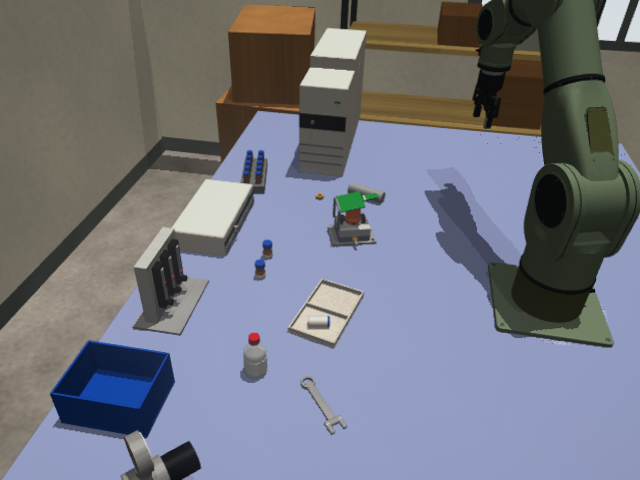

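The top view shows the dryer at about (403,292), with the tab hinge at the far side near (402,266) and the lip at (417,310). The empty tray compartment is at about (277,283) and the cartridge at (239,269). The side view's bay guess at (364,192) lands on the steel cylinder, so I'm dropping it.

```bash
cat > h.py <<'E'
from cell import *
import cv2,numpy as np
from scipy.spatial.transform import Rotation as R
def cam(s): return s["intrinsics"],s["k1"],np.array(s["xyz"]),R.from_euler("xyz",s["rotation"]).as_matrix()
def ray(c,uv):
    K,k,p,M=c
    n=cv2.undistortPoints(np.array([[uv]],float),np.array(K),np.array([k,0,0,0.]))[0,0]
    d=M@np.array([n[0],-n[1],-1]); return p,d/np.linalg.norm(d)
def atz(c,uv,z):
    p,d=ray(c,uv); return p+d*(z-p[2])/d[2]
def tri(rs):
    A=sum(np.eye(3)-np.outer(d,d) for p,d in rs); b=sum((np.eye(3)-np.outer(d,d))@p for p,d in rs)
    x=np.linalg.solve(A,b); return x,[float(np.linalg.norm(np.cross(d,x-p))) for p,d in rs]
def proj(c,X):
    K,k,p,M=c; v=(np.asarray(X)-p)@M; n=np.array([v[0],-v[1]])/-v[2]
    n=n*(1+k*(n@n)); return np.array(K)[:2,:2]@n+np.array(K)[:2,2]
E
python3 - <<'E'
from h import *
S={c:snapshot(c) for c in ["top","side"]}; C={c:cam(S[c]) for c in S}
for l,z in [("head",.05),("tab_pivot",.111),("tab_lip",.111),("dryer",0),("bay",.004)]:
    U={c:place_of(c,l) for c in C}
    for c in C:
        for d in U[c][:2]: print(l,c,round(d["confidence"],2),np.round(d["uv"],1),np.round(atz(C[c],d["uv"],z),4))
    if all(U.values()):
        x,e=tri([ray(C[c],U[c][0]["uv"]) for c in C]); print("  tri",np.round(x,4),np.round(e,4))
# tab green blobs -> corners
for c in C:
    hsv=cv2.cvtColor(S[c]["pixels"],cv2.COLOR_BGR2HSV); m=cv2.inRange(hsv,(45,120,60),(75,255,255))
    n,lab,st,ce=cv2.connectedComponentsWithStats(m)
    i=1+np.argsort(-st[1:,4])[:3]; 
    for j in i:
        if st[j,4]>15:
            r=cv2.minAreaRect(np.argwhere(lab==j)[:,::-1].astype(np.float32)); print(c,"green",st[j],np.round(cv2.boxPoints(r),1).tolist())
# tray
for c in C:
    for d in silhouettes(c,"bay")[:2]: print(c,"bay sil",d["rect"],round(d["confidence"],2))
hsv=cv2.cvtColor(S["top"]["pixels"],cv2.COLOR_BGR2HSV); m=cv2.inRange(hsv,(0,0,130),(45,60,255)); m[:,:200]=0;m[:,320:]=0;m[:235]=0;m[320:]=0
r=cv2.minAreaRect(np.argwhere(m>0)[:,::-1].astype(np.float32)); b=cv2.boxPoints(r); print("tray",np.round(b,1).tolist(),[np.round(atz(C["top"],u,.018),3).tolist() for u in b])
E
```

```text
head top 0.63 [406.1 289.9] [ 0.5288 -0.1996  0.05  ]
head top 0.19 [179.  223.3] [0.654  0.3555 0.05  ]
head side 0.73 [352.8 218.2] [ 0.5267 -0.209   0.05  ]
  tri [ 0.5269 -0.1984  0.0571] [0.0011 0.0011]
tab_pivot top 0.83 [399.  266.8] [ 0.5726 -0.1718  0.111 ]
tab_pivot side 0.92 [337.9 208.5] [ 0.5669 -0.1572  0.111 ]
tab_pivot side 0.52 [348.4 236.5] [ 0.5196 -0.0272  0.111 ]
  tri [ 0.5715 -0.1733  0.1012] [0.0027 0.0027]
tab_lip top 0.91 [418.2 310.9] [ 0.4768 -0.2178  0.111 ]
tab_lip top 0.36 [477.1 247. ] [ 0.6297 -0.349   0.111 ]
tab_lip side 0.86 [369.9 197.1] [ 0.4838 -0.2392  0.111 ]
tab_lip side 0.5 [365.2 197.1] [ 0.4973 -0.2362  0.111 ]
  tri [ 0.4792 -0.2151  0.1252] [0.0034 0.0034]
dryer top 0.66 [401.9 291. ] [ 0.5314 -0.1977  0.    ]
dryer top 0.48 [309.7 201.9] [0.743  0.0442 0.    ]
dryer side 0.96 [349.4 236.7] [ 0.5304 -0.1828 -0.    ]
  tri [ 0.5323 -0.1996 -0.0119] [0.0004 0.0004]
bay top 0.84 [279.8 284.3] [0.5277 0.1022 0.004 ]
bay side 0.7 [336.7 299.4] [0.5261 0.1048 0.004 ]
  tri [0.5272 0.1023 0.0019] [0.0008 0.0008]
top green [385 265  43  36 993] 
[... 311 characters left out ...]
  20 399] [[335.79998779296875, 196.3000030517578], [360.79998779296875, 190.10000610351562], [364.79998779296875, 206.3000030517578], [339.8999938964844, 212.5]]
side green [365 193  13   7  59] [[364.79998779296875, 194.8000030517578], [376.29998779296875, 192.5], [377.29998779296875, 197.3000030517578], [365.70001220703125, 199.6999969482422]]
top bay sil [214.1, 242.6, 305.3, 313.0] 0.56
side bay sil [289.5, 278.9, 363.3, 349.1] 0.83
side bay sil [333.7, 188.7, 378.6, 211.9] 0.74
tray [[211.89999389648438, 286.29998779296875], [227.39999389648438, 239.8000030517578], [304.5, 265.5], [289.0, 312.0]] [[0.51, 0.265, 0.018], [0.627, 0.24, 0.018], [0.576, 0.045, 0.018], [0.461, 0.073, 0.018]]
```

Run:
```python
import cv2
a=cv2.imread("pics/top0.png")[225:345,200:460]
cv2.imwrite("pics/crop0.png",cv2.resize(a,None,fx=3,fy=3,interpolation=cv2.INTER_CUBIC))
```

```text
(no output)
```

View pics/crop0.png

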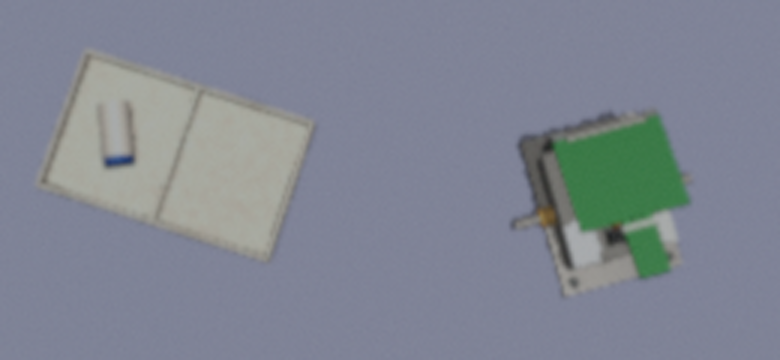

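The crop shows the tab's broad part centred on the same axis as the lip. I get a dryer yaw of about 0.43, the lip near (0.479,-0.215), and the bay at (0.527,0.102) with yaw about -0.22. I'm moving above the lip now.

```bash
python3 -m handwheel '0 0 0 0 0 -0.063 0; 0 0 0 0 0 -0.063 0; 24 -21 0 0 0 0 0; 24 -21 0 0 0 0 0; 24 -21 0 0 0 0 0; 24 -21 0 0 0 0 0; 24 -21 0 0 0 0 0; 24 -21 0 0 0 0 0; 24 -21 0 0 0 0 0; 24 -21 0 0 0 0 0; 24 -21 0 0 0 0 0; 24 -21 0 0 0 0 0; 24 -21 0 0 0 0 0; 24 -21 0 0 0 0 0; 0 0 0 0 0 0 0'
python3 - <<'E'
from h import *
o=get_obs(); print(np.round(o["tcp_pos"],4),np.round(o["tcp_rot"],3),np.round(o["q"],2))
s=snapshot("wrist"); cv2.imwrite("pics/w1.png",s["pixels"]); C=cam(s); print(C[0].tolist() if hasattr(C[0],'tolist') else C[0],C[1],C[2],C[3])
for l,z in [("head",.05),("tab_pivot",.111),("tab_lip",.123),("dryer",0)]:
    for d in place_of("wrist",l)[:2]: print(l,round(d["confidence"],2),np.round(d["uv"],1),np.round(atz(C,d["uv"],z),4))
E
```

```text
time: 2.9
tcp_pos: [0.3302, -0.1966, 0.304]
tcp_rot: [-3.141, -0.001, 0.435]
wrist_force: [0.2, -0.3, 0.1]
gripper_width: 0.0855
grip_force: 0.0
[ 0.3302 -0.1966  0.304 ] [-3.141e+00 -1.000e-03  4.350e-01] [ 0.46  0.44 -0.01  2.12  0.    0.58 -0.69]
[[342.9118503241538, 0.0, 324.81644191397515], [0.0, 342.9118503241538, 237.33083747538535], [0.0, 0.0, 1.0]] -0.02173399869166901 [ 0.40156322 -0.16305419  0.37332176] [[ 0.42144335  0.86347198  0.2771311 ]
 [-0.90685328  0.40182784  0.12708858]
 [-0.00162157 -0.30487789  0.95239007]]
tab_pivot 0.49 [406.8  23.3] [ 0.4861 -0.1843  0.111 ]
tab_lip 0.93 [437.1  56.5] [ 0.4737 -0.2108  0.123 ]
dryer 0.65 [404.1  23.8] [ 0.5204 -0.1912  0.    ]
```

View pics/w1.png

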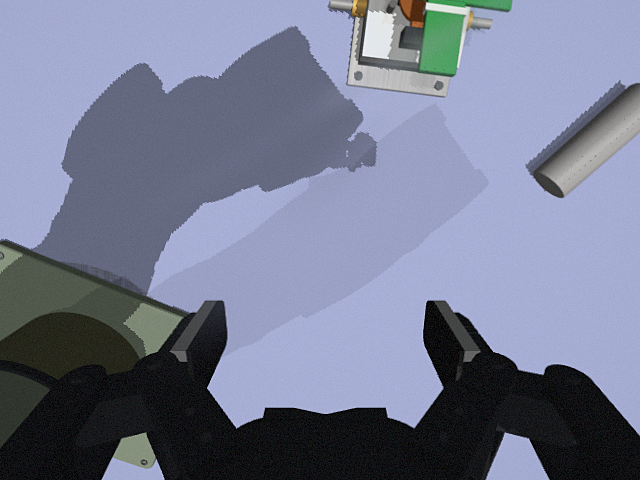

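The wrist view shows the lip at (440,40), the dryer foot's corners at (348,84) and (446,97), and the cylinder on the right. My shift fell short because I mixed up the ratio, so I'll step nearer and measure again.

```bash
python3 -m handwheel '12 25 0 0 0 0 0; 12 25 0 0 0 0 0; 12 24 0 0 0 0 0; 0 0 0 0 0 0 0'
python3 - <<'E'
from h import *
o=get_obs(); print(np.round(o["tcp_pos"],4),np.round(o["tcp_rot"],3))
s=snapshot("wrist"); cv2.imwrite("pics/w2.png",s["pixels"]); C=cam(s)
for l,z in [("head",.05),("tab_pivot",.111),("tab_lip",.123),("cap_grip",.098),("dryer",0)]:
    for d in place_of("wrist",l)[:2]: print(l,round(d["confidence"],2),np.round(d["uv"],1),np.round(atz(C,d["uv"],z),4))
T=snapshot("top");D=cam(T); S=snapshot("side");E=cam(S)
a=place_of("wrist","tab_lip");b=place_of("top","tab_lip");e=place_of("side","tab_lip")
for n,r in [("wt",[(C,a),(D,b)]),("ws",[(C,a),(E,e)]),("wts",[(C,a),(D,b),(E,e)])]:
    if all(x[1] for x in r): print(n,*[np.round(v,4) for v in tri([ray(c,x[0]["uv"]) for c,x in r])])
E
```

```text
time: 3.55
tcp_pos: [0.3935, -0.2541, 0.3035]
tcp_rot: [3.141, -0.0, 0.428]
wrist_force: [-0.3, 0.8, -0.8]
gripper_width: 0.0854
grip_force: 0.0
[ 0.3935 -0.2541  0.3035] [ 3.141 -0.     0.428]
head 0.34 [326.4  57.7] [ 0.5174 -0.1985  0.05  ]
tab_lip 0.86 [311.9 111.5] [ 0.471  -0.2084  0.123 ]
dryer 0.65 [321.3  58.6] [ 0.5227 -0.1908  0.    ]
wt [ 0.4692 -0.2116  0.1852] [0.0003 0.0003]
ws [ 0.477  -0.209   0.1394] [0.0064 0.0064]
wts [ 0.4755 -0.2145  0.138 ] [0.0072 0.0073 0.0083]
```

View pics/w2.png

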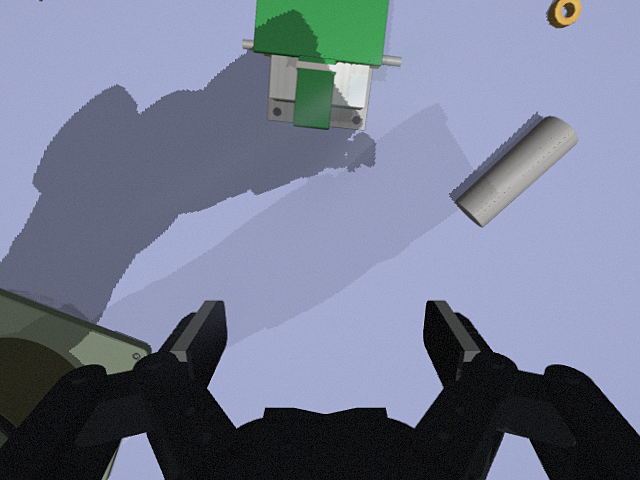

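The lip is now centred, spanning (294–330, 67–130). The broad part's near edge runs from (256,50) to (385,66) and the foot edge from (270,121) to (364,129). I'll fit the yaw and tab angle from colour edges in this picture.

```bash
cat > fit.py <<'E'
from h import *
from scipy.optimize import least_squares
# wrist picture at known pose: corners of green tab
s=snapshot("wrist"); C=cam(s); im=s["pixels"]
hsv=cv2.cvtColor(im,cv2.COLOR_BGR2HSV); m=cv2.inRange(hsv,(45,110,40),(75,255,255)); m[150:]=0
ys=np.where(m.any(1))[0]
rows={y:(np.where(m[y])[0].min(),np.where(m[y])[0].max()) for y in range(0,ys.max()+1,6) if m[y].any()}
print({int(y):(int(a),int(b)) for y,(a,b) in rows.items()})
E
python3 - <<'E'
from fit import *
foot=[(270,121),(364,129)]
for z in (0.005,0.01): 
    a,b=[atz(C,u,z) for u in foot]; print("foot",z,np.round(a,4),np.round(b,4),np.linalg.norm(a-b),"yaw",np.arctan2(*( (a-b)[[1,0]]))-np.pi/2)
be=[(255,50),(386,66)]
for z in (.111,.118,.125,.13):
    a,b=[atz(C,u,z) for u in be]; print("broad",z,np.round(np.linalg.norm(a-b),4),"yaw",np.round(np.arctan2(*((a-b)[[1,0]]))-np.pi/2,3),np.round((a+b)/2,4))
le=[(294,127),(330,130)]
for z in (.111,.125,.14):
    a,b=[atz(C,u,z) for u in le]; print("lip",z,np.round(np.linalg.norm(a-b),4),"yaw",np.round(np.arctan2(*((a-b)[[1,0]]))-np.pi/2,3),np.round((a+b)/2,4))
E
```

```text
{0: (263, 393), 6: (262, 392), 12: (262, 391), 18: (261, 391), 24: (261, 390), 30: (260, 389), 36: (260, 389), 42: (259, 388), 48: (259, 387), 54: (282, 387), 60: (308, 385), 72: (303, 339), 78: (303, 338), 84: (302, 337), 90: (302, 327), 96: (301, 318), 102: (300, 309), 108: (300, 304), 114: (333, 334), 120: (319, 334), 126: (315, 333)}
foot 0.005 [ 0.4461 -0.1646  0.005 ] [ 0.4791 -0.2553  0.005 ] 0.09643157093791338 yaw 0.3486920481373419
foot 0.01 [ 0.4464 -0.1654  0.01  ] [ 0.4789 -0.2548  0.01  ] 0.09512202854579418 yaw 0.3486920481373419
broad 0.111 0.0911 yaw 0.319 [ 0.5044 -0.1965  0.111 ]
broad 0.118 0.0887 yaw 0.319 [ 0.5033 -0.1971  0.118 ]
broad 0.125 0.0863 yaw 0.319 [ 0.5022 -0.1977  0.125 ]
broad 0.13 0.0845 yaw 0.319 [ 0.5015 -0.1981  0.13  ]
lip 0.111 0.0264 yaw 0.35 [ 0.4591 -0.21    0.111 ]
lip 0.125 0.0249 yaw 0.35 [ 0.4594 -0.2105  0.125 ]
lip 0.14 0.0234 yaw 0.35 [ 0.4597 -0.2109  0.14  ]
```

Run:
```python
from fit import *
T=snapshot("top"); D=cam(T)
ob=[]
ob+= [(C,(72,42,2),(258,49.5)),(C,(72,-42,2),(386.5,65)),(C,(116,12,3),(298,127)),(C,(116,-12,3),(333,130))]
ob+= [(D,(0,42,2),(384.7,273.1)),(D,(0,-42,2),(418,262)),(D,(72,-42,2),(428.8,292)),(D,(72,42,2),(394.5,303)),(D,(116,12,3),(414.3,317.3)),(D,(116,-12,3),(422.5,314))]
ft=[(C,(-65,50),(274,121)),(C,(-65,-50),(368,129))]
def pts(p):
    x,y,w,a,b=p[:5]; out=[]
    ex=np.array([np.cos(w),np.sin(w),0]);ey=np.array([-np.sin(w),np.cos(w),0]);ez=np.array([0,0,1])
    H=np.array([x,y,.05]); P=H+.046*ex+.061*ez
    u=-np.cos(a)*ex+np.sin(a)*ez; n=np.sin(a)*ex+np.cos(a)*ez
    for c,(l,v,t),uv in ob: out.append((c,P+u*l/1e3+ey*v/1e3+n*t/1e3,uv))
    for c,(X,Y),uv in ft: out.append((c,np.array([x,y,b])+ex*X/1e3+ey*Y/1e3,uv))
    return out
def res(p):
    off=[np.zeros(2),np.array(p[5:7])]
    r=np.concatenate([(proj(c,X)+(p[5:7] if c is D else 0)-uv) for c,X,uv in pts(p)])
    return np.append(r,[p[5]/1,p[6]/1,(p[4]-.008)/.003])
s_=least_squares(res,[.53,-.2,.35,.2,.008,0,0]); print(np.round(s_.x,4)); print(np.round(s_.fun,1))
x,y,w,a=s_.x[:4]; ex=np.array([np.cos(w),np.sin(w),0])
P=np.array([x,y,.05])+.046*ex+[0,0,.061]
print("pivot",P,"lip",P+.104*(-np.cos(a)*ex+np.sin(a)*np.array([0,0,1])))
o=get_obs(); print(o["tcp_pos"],o["tcp_rot"])
```

```text
{0: (262, 393), 6: (262, 392), 12: (261, 391), 18: (261, 391), 24: (261, 390), 30: (260, 389), 36: (260, 389), 42: (259, 388), 48: (259, 387), 54: (282, 387), 60: (307, 385), 72: (303, 339), 78: (303, 338), 84: (302, 337), 90: (302, 326), 96: (301, 318), 102: (300, 313), 108: (300, 301), 114: (333, 334), 120: (321, 334), 126: (310, 333)}
[ 0.5251 -0.1911  0.335   0.1963  0.0038  0.3322 -0.8831]
[-0.1  2.2  0.2  0.2  0.3 -1.7  1.6 -1.1 -1.4 -0.6  0.9  0.6  1.1  0.2
 -1.1 -0.4 -1.1  0.4  1.2  0.7 -2.9 -0.8  0.1  0.9  0.3 -0.9 -1.4]
pivot [ 0.56851927 -0.17593872  0.111     ] lip [ 0.47218655 -0.20947026  0.13128901]
[ 0.39238823 -0.25179292  0.30393789] [-3.14158449e+00 -1.08784994e-04  4.29836287e-01]
```

```bash
python3 -m handwheel '0 0 0 0 0 0.095 0; 30 -5 0 0 0 0 0; 30 -5 0 0 0 0 0; 29 -4 0 0 0 0 0; 0 0 40 0 0 0 0; 0 0 40 0 0 0 0; 0 0 40 0 0 0 0; 0 0 0 0 0 0 0; 0 0 0 0 0 0 0' 20
python3 - <<'E'
from h import *
o=get_obs(); print(o["tcp_pos"],o["tcp_rot"],o["wrist_force"])
s=snapshot("wrist"); cv2.imwrite("pics/w3.png",s["pixels"])
E
```

```text
time: 5.15
tcp_pos: [0.472, -0.2095, 0.1847]
tcp_rot: [-3.141, 0.0, 0.335]
wrist_force: [0.6, -0.3, 0.9]
gripper_width: 0.0856
grip_force: 0.0
[ 0.47195312 -0.20946306  0.18472468] [-3.14129552e+00  3.11424567e-04  3.34690559e-01] [ 0.62746827 -0.33855683  0.90767555]
```

View pics/w3.png

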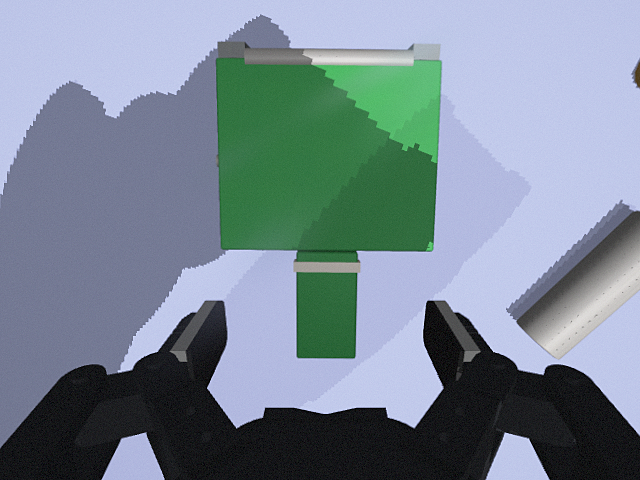

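The lip is centred between the pads (326 against 325) and square to them. I'll close on it, then swing it through the arc.

```bash
python3 -m handwheel '0 0 0 0 0 0 255; 0 0 0 0 0 0 255; 0 0 0 0 0 0 255; 0 0 0 0 0 0 255; 0 0 0 0 0 0 255; 0 0 0 0 0 0 255; 0 0 0 0 0 0 255' 20
```

```text
time: 5.9
tcp_pos: [0.4719, -0.2097, 0.184]
tcp_rot: [3.141, -0.0, 0.334]
wrist_force: [0.8, -4.5, 1.5]
gripper_width: 0.0234
grip_force: 23.1
```

```bash
python3 -m handwheel '4.2 0 -15 0 0 0 255; 6.4 0 -14.2 0 0 0 255; 8.5 0 -13 0 0 0 255; 10.3 0 -11.7 0 0 0 255; 12 0 -10 0 0 0 255; 13.3 0 -8.1 0 0 0 255' 20
```

```text
time: 6.5
tcp_pos: [0.5234, -0.1921, 0.2563]
tcp_rot: [3.141, 0.001, 0.334]
wrist_force: [1.1, -8.2, -6.4]
gripper_width: 0.0235
grip_force: 23.4
```

```bash
python3 -m handwheel '14.4 0 -6 0 0 0 255; 15.1 0 -3.8 0 0 0 255; 15.5 0 -1.5 0 0 0 255; 15.6 0 0.9 0 0 0 255; 15.3 0 3.1 0 0 0 255; 14.6 0 5.4 0 0 0 255; 13.6 0 7.6 0 0 0 255; 12.4 0 9.4 0 0 0 255; 10.8 0 11.2 0 0 0 255; 6.2 0 8.4 0 0 0 255; 0 0 0 0 0 0 255' 20
```

```text
time: 7.6
tcp_pos: [0.651, -0.1487, 0.2208]
tcp_rot: [3.138, -0.002, 0.335]
wrist_force: [9.7, -9.3, 4.2]
gripper_width: 0.0233
grip_force: 25.1
```

```bash
python3 -m handwheel '0 0 0 0 0 0 0; 0 0 0 0 0 0 0; 0 0 0 0 0 0 0; 0 0 0 0 0 0 0; 0 0 0 0 0 0 0; 0 0 -20 0 0 0 0; 0 0 -40 0 0 0 0; -10 0 -20 0 0 0 0; -30 0 0 0 0 0 0; -40 0 0 0 0 0 0; -40 0 0 0 0 0 0; -40 0 0 0 0 0 0; -30 0 0 0 0 0 0; -10 0 0 0 0 0 0;0 0 0 0 0 0 0;0 0 0 0 0 0 0'
cat > look.py <<'E'
from h import *
import sys
o=get_obs(); print(np.round(o["tcp_pos"],4),np.round(o["tcp_rot"],3),np.round(o["q"],2))
Cs={}
for c in ["wrist","top","side"]:
    s=snapshot(c); Cs[c]=cam(s); cv2.imwrite(f"pics/{sys.argv[1]}_{c}.png",s["pixels"])
for l,z in [("head",.05),("tab_pivot",.111),("tab_lip",.17),("cap_grip",.098)]:
    us={}
    for c in Cs:
        d=place_of(c,l)
        if d: us[c]=d[0]["uv"]; print(l,c,round(d[0]["confidence"],2),np.round(d[0]["uv"],1),np.round(atz(Cs[c],d[0]["uv"],z),4))
    if len(us)>1: print("   tri",*[np.round(v,4) for v in tri([ray(Cs[c],us[c]) for c in us])])
E
python3 look.py a
```

```text
time: 9.2
tcp_pos: [0.4617, -0.2128, 0.3012]
tcp_rot: [-3.142, -0.001, 0.336]
wrist_force: [-0.4, -0.3, -0.2]
gripper_width: 0.0855
grip_force: 0.0
[ 0.4617 -0.2128  0.3012] [-3.142e+00 -1.000e-03  3.360e-01] [ 0.34  0.61  0.04  1.73 -0.04  0.8  -0.83]
head wrist 0.46 [324.4  72.7] [ 0.5781 -0.1709  0.05  ]
head side 0.95 [352.5 219.8] [ 0.5265 -0.2003  0.05  ]
   tri [ 0.5495 -0.172   0.0722] [0.0255 0.0255]
tab_pivot wrist 0.74 [326.3  75.9] [ 0.5686 -0.1757  0.111 ]
tab_pivot top 0.7 [401.4 267.3] [ 0.5718 -0.1773  0.111 ]
tab_pivot side 0.95 [338.7 207. ] [ 0.5658 -0.1656  0.111 ]
   tri [ 0.5697 -0.1767  0.1047] [0.0013 0.0034 0.0028]
tab_lip top 0.78 [394.8 229. ] [ 0.6447 -0.1512  0.17  ]
tab_lip side 0.71 [310.6 186.7] [ 0.6478 -0.1611  0.17  ]
   tri [ 0.6446 -0.1503  0.1761] [0.0013 0.0013]
cap_grip wrist 0.71 [327.2 144.4] [ 0.5248 -0.1919  0.098 ]
cap_grip top 0.78 [405.8 290.7] [ 0.5213 -0.191   0.098 ]
cap_grip side 0.88 [352.3 208.8] [ 0.5283 -0.1849  0.098 ]
   tri [ 0.5251 -0.1919  0.0933] [0.0005 0.0032 0.0037]
```

View pics/a_wrist.png

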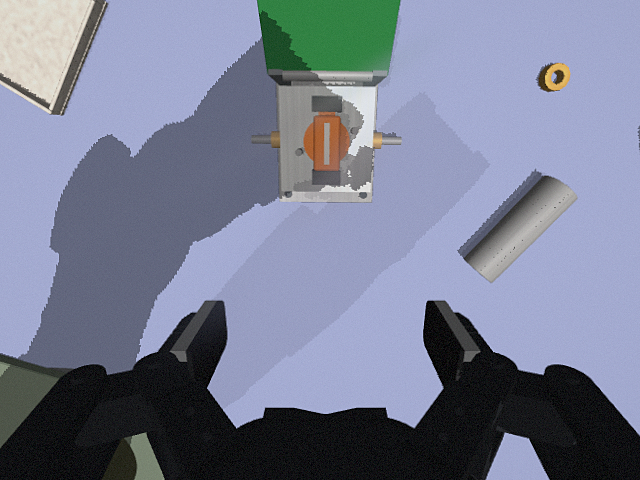

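The tab is folded back (about 2.5 rad). The cap bar shows at (314–341, 114–171), aligned with the tool's x, and cap_grip is at (0.525,-0.192). I'm moving over it with the fingers 4 mm higher than cap_grip so they stay clear of the claws.

```bash
python3 -m handwheel '22 0.4 0 0 0 0 0; 25 0.4 0 0 0 0 0; 20 0.4 0 0 0 0 0; 0 0 30 0 0 0 0; 0 0 45 0 0 0 0; 0 0 40 0 0 0 0; 0 0 20 0 0 0 0; 0 0 10 0 0 0 0; 0 0 0 0 0 0 0; 0 0 0 0 0 0 0; 0 0 0 0 0 0 0' 40
python3 look.py b | grep -v tab
```

```text
time: 11.05
tcp_pos: [0.5248, -0.1925, 0.1574]
tcp_rot: [3.141, -0.001, 0.335]
wrist_force: [0.0, -0.3, 0.2]
gripper_width: 0.0854
grip_force: 0.0
[ 0.5248 -0.1925  0.1574] [ 3.141e+00 -1.000e-03  3.350e-01] [ 0.28  0.89  0.03  1.7  -0.05  0.55 -0.89]
head top 0.65 [403. 291.] [ 0.5258 -0.1924  0.05  ]
head side 0.78 [350.4 223.6] [ 0.53  -0.179  0.05 ]
   tri [ 0.5292 -0.1941  0.0395] [0.0022 0.0022]
   tri [ 0.5689 -0.1751  0.1177] [0.0022 0.004  0.0021]
   tri [ 0.6475 -0.1576  0.1703] [0.0023 0.0023]
cap_grip wrist 0.76 [324.9 319.3] [ 0.5254 -0.1917  0.098 ]
cap_grip top 0.19 [310.  201.5] [0.7153 0.0391 0.098 ]
cap_grip side 0.46 [354.5 205. ] [ 0.5245 -0.2068  0.098 ]
   tri [ 0.5968 -0.0569  0.2383] [0.1063 0.1155 0.0944]
```

View pics/b_wrist.png

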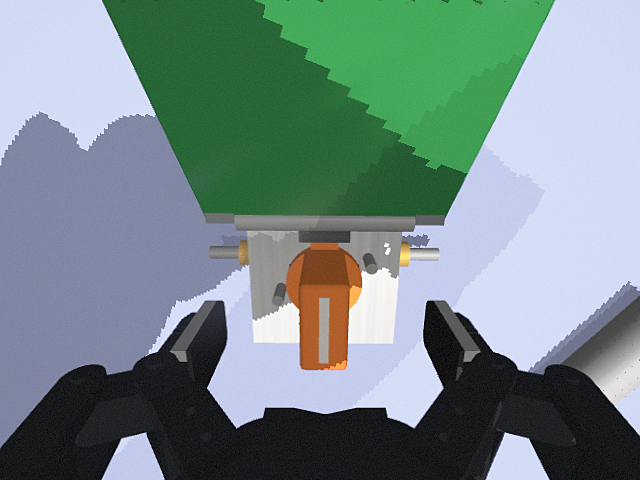

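The bar top (300–348, centre 324) sits midway between the pads (centre 325), so I'm closing on it.

```bash
python3 -m handwheel '0 -0.4 0 0 0 0 255; 0 0 0 0 0 0 255; 0 0 0 0 0 0 255; 0 0 0 0 0 0 255; 0 0 0 0 0 0 255; 0 0 0 0 0 0 255; 0 0 0 0 0 0 255; 0 0 0 0 0 0 255; 0 0 0 0 0 0 255' 40
```

```text
time: 12.7
tcp_pos: [0.5242, -0.192, 0.1562]
tcp_rot: [-3.142, -0.0, 0.335]
wrist_force: [-0.5, -0.3, 3.3]
gripper_width: 0.0192
grip_force: 44.3
```

```bash
python3 -m handwheel '0 0 0 0 0 0 255; 0 0 0.5 0 0 0 255; 0 0 0 0 0 0 255; 0 0 0.5 0 0 0 255; 0 0 0 0 0 0 255' 90; python3 -m handwheel '0 0 0.5 0 0 0 255; 0 0 0 0 0 0 255'; python3 -m handwheel '0 0 0.5 0 0 0 255; 0 0 0 0 0 0 255'
```

```text
time: 13.2
tcp_pos: [0.5243, -0.192, 0.1552]
tcp_rot: [-3.142, -0.0, 0.335]
wrist_force: [0.3, -0.2, 3.7]
gripper_width: 0.0181
grip_force: 91.3
time: 13.4
tcp_pos: [0.5243, -0.192, 0.1547]
tcp_rot: [-3.142, -0.0, 0.335]
wrist_force: [-0.9, -0.4, 4.3]
gripper_width: 0.0184
grip_force: 91.4
time: 13.6
tcp_pos: [0.5243, -0.192, 0.1542]
tcp_rot: [-3.142, -0.0, 0.335]
wrist_force: [-0.8, -0.1, 6.0]
gripper_width: 0.0182
grip_force: 91.4
```

```bash
for i in 1; do python3 -m handwheel '0 0 0.3 0 0 0 255; 0 0 0 0 0 0 255' | egrep 'pos|wrist'; done; python3 -m handwheel '0 0 0.3 0 0 0 255; 0 0 0 0 0 0 255'| egrep 'pos|wrist'; python3 -m handwheel '0 0 0.3 0 0 0 255; 0 0 0 0 0 0 255'| egrep 'pos|wrist'
```

```text
tcp_pos: [0.5243, -0.192, 0.1539]
wrist_force: [-0.3, -0.2, 4.7]
tcp_pos: [0.5243, -0.192, 0.1536]
wrist_force: [-0.9, -0.5, 5.8]
tcp_pos: [0.5243, -0.192, 0.1534]
wrist_force: [-0.9, -0.6, 6.2]
```

```bash
python3 -m handwheel '0 0 0.5 0 0 0 255; 0 0 0 0 0 0 255'| egrep 'pos|wrist'
```

```text
tcp_pos: [0.5243, -0.192, 0.153]
wrist_force: [-1.5, -0.2, 8.6]
```

```bash
python3 -m handwheel '0 0 0.5 0 0 0 255; 0 0 0 0 0 0 255'| egrep 'pos|wrist'
```

```text
tcp_pos: [0.5243, -0.192, 0.1528]
wrist_force: [-2.8, 0.3, 15.9]
```

The cap is on the gasket at about 16 N. I'm unscrewing in small turns and watching the force.

```bash
python3 -m handwheel '0 0 0.05 0 0 0 255; 0 0 0 0 0 -0.06 255; 0 0 0 0 0 -0.06 255'
```

```text
time: 14.9
tcp_pos: [0.5245, -0.1921, 0.1528]
tcp_rot: [3.141, -0.001, 0.457]
wrist_force: [-1.2, -0.1, 14.2]
gripper_width: 0.0182
grip_force: 93.2
```

```bash
python3 -m handwheel '0 0 0.1 0 0 -0.05 255; 0 0 0 0 0 -0.07 255; 0 0 0 0 0 -0.07 255; 0 0 0 0 0 -0.07 255'
python3 - <<'E'
from cell import *
o=get_obs(); print(o["moment"],o["wrist_force"])
E
```

```text
time: 15.3
tcp_pos: [0.5247, -0.1921, 0.1528]
tcp_rot: [3.14, -0.001, 0.717]
wrist_force: [0.5, 0.1, 14.8]
gripper_width: 0.0185
grip_force: 93.2
[-0.01626247  0.12624132 -0.13958394] [ 0.50638995  0.07883772 14.75347764]
```

```bash
python3 -m handwheel '0 0 0.08 0 0 -0.08 255; 0 0 0 0 0 -0.08 255; 0 0 0 0 0 -0.08 255; 0 0 0 0 0 -0.08 255; 0 0 0 0 0 0 255'
```

```text
time: 15.8
tcp_pos: [0.5247, -0.1921, 0.1527]
tcp_rot: [3.14, -0.001, 1.038]
wrist_force: [-0.3, 0.7, 16.4]
gripper_width: 0.0186
grip_force: 93.2
```

```bash
python3 -m handwheel '0 0 0 0 0 -0.08 255; 0 0 0 0 0 -0.08 255; 0 0 0 0 0 -0.08 255; 0 0 0 0 0 -0.08 255; 0 0 0 0 0 -0.08 255; 0 0 0 0 0 -0.08 255; 0 0 0 0 0 -0.06 255; 0 0 0 0 0 0 255; 0 0 0 0 0 0 255; 0 0 0 0 0 0 255'
python3 - <<'E'
from h import *
o=get_obs(); print(o["moment"],o["q"])
s=snapshot("wrist"); cv2.imwrite("pics/u_wrist.png",s["pixels"])
E
```

```text
time: 16.8
tcp_pos: [0.5248, -0.192, 0.1528]
tcp_rot: [3.14, 0.0, 1.575]
wrist_force: [1.0, -1.2, 15.4]
gripper_width: 0.0183
grip_force: 93.2
[-0.04279146  0.03216563  0.09791726] [ 0.44151292  0.90778448 -0.28725897  1.69469514  0.40819878  0.59686141
 -0.07744156]
```

View pics/u_wrist.png

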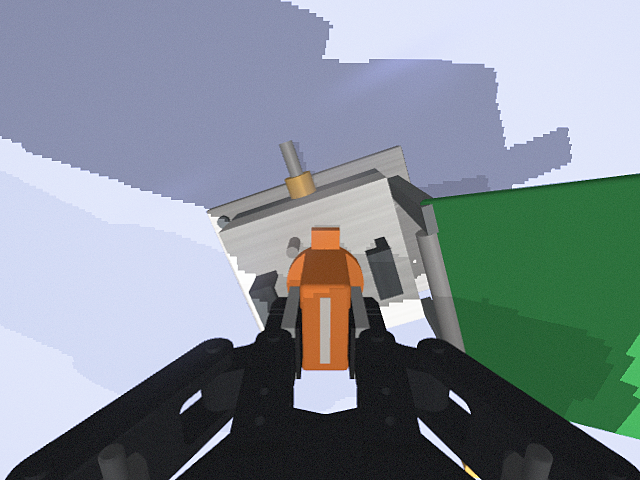

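The bar turned with the fingers (1.24 rad) and its ears point between the claws. I'm lifting it straight out.

```bash
python3 -m handwheel '0 0 -0.5 0 0 0 255; 0 0 -2 0 0 0 255; 0 0 -4 0 0 0 255; 0 0 -5 0 0 0 255; 0 0 -5 0 0 0 255; 0 0 -8 0 0 0 255; 0 0 -15 0 0 0 255; 0 0 -25 0 0 0 255; 0 0 -30 0 0 0 255; 0 0 -25 0 0 0 255; 0 0 -10 0 0 0 255;0 0 0 0 0 0 255'
python3 - <<'E'
from h import *
C={}
for c in ("top","side"): s=snapshot(c); C[c]=cam(s); cv2.imwrite(f"pics/l_{c}.png",s["pixels"])
for l,z in (("bay",.004),("cap_grip",.228)):
    us={c:place_of(c,l)[:1] for c in C}
    for c in C:
        for d in us[c]: print(l,c,round(d["confidence"],2),np.round(d["uv"],1),np.round(atz(C[c],d["uv"],z),4))
    if all(us.values()): print(" tri",*[np.round(v,4) for v in tri([ray(C[c],us[c][0]["uv"]) for c in C])])
E
```

```text
time: 18.05
tcp_pos: [0.5244, -0.1921, 0.2826]
tcp_rot: [3.14, 0.001, 1.575]
wrist_force: [0.6, -0.4, -1.5]
gripper_width: 0.0182
grip_force: 90.9
bay top 0.62 [276.2 284.1] [0.5276 0.111  0.004 ]
bay side 0.73 [258.4 375.1] [0.6576 0.3821 0.004 ]
 tri [ 0.6432  0.154  -0.2732] [0.085 0.085]
cap_grip top 0.63 [413.3 282. ] [ 0.5245 -0.1839  0.228 ]
cap_grip side 0.53 [353.1 167.3] [ 0.5354 -0.1926  0.228 ]
 tri [ 0.5293 -0.1831  0.2325] [0.0053 0.0053]
```

```bash
python3 -m handwheel '15 0 0 0 0 0 255; 30 0.6 0 0 0 0 255; 36 0.8 0 0 0 0 255; 36 0.8 0 0 0 0 255; 36 0.8 0 0 0 0 255; 36 0.8 0 0 0 0 255; 36 0.8 0 0 0 0 255; 36 0.8 0 0 0 0 255; 25 0.5 0 0 0 0 255; 12 0 0 0 0 0 255; 0 0 30 0 0 0 255; 0 0 40 0 0 0 255; 0 0 30 0 0 0 255; 0 0 20 0 0 0 255; 0 0 15 0 0 0 255; 0 0 8 0 0 0 255; 0 0 0 0 0 0 255; 0 0 0 0 0 0 255'
python3 - <<'E'
from h import *
s=snapshot("wrist"); cv2.imwrite("pics/p_wrist.png",s["pixels"]); C=cam(s)
for c in ("wrist","top"):
    if c=="top": C=cam(snapshot(c))
    for d in place_of(c,"bay")[:2]: print(c,round(d["confidence"],2),d["uv"],atz(C,d["uv"],.004))
E
```

```text
time: 20.15
tcp_pos: [0.5291, 0.106, 0.1391]
tcp_rot: [3.141, -0.0, 1.575]
wrist_force: [0.3, -0.7, -1.3]
gripper_width: 0.0183
grip_force: 90.8
top 0.33 [149.5, 283.3] [0.5077715  0.42491039 0.004     ]
```

View pics/p_wrist.png

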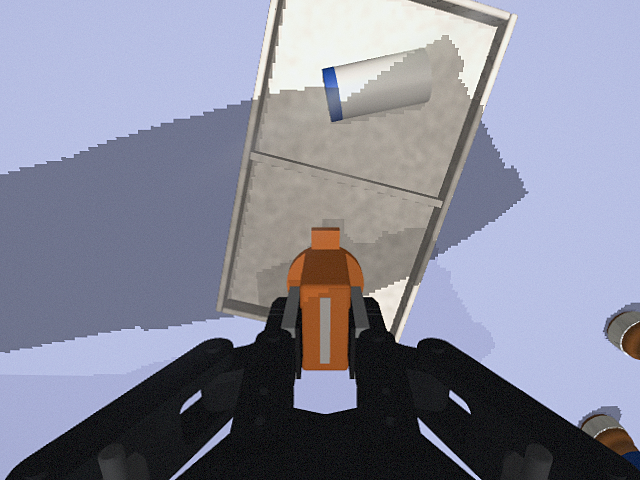

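The cap is over the empty compartment. The divider runs from (252,153) to (441,205) and the left near corner is at (222,310). I'll check the centre from these.

Run:
```python
from h import *
C=cam(snapshot("wrist"))
a,b,c=[atz(C,u,.018) for u in ((252,155),(441,203),(219,311))]
print(a,b,c,np.linalg.norm(a-b),np.linalg.norm(a-c))
ex=(b-a)/np.linalg.norm(b-a); ey=(a-c)/np.linalg.norm(a-c); print(np.arctan2(ex[1],ex[0])); print("bay",(a+b)/2-.049*ey, "alt", c+.051*ey+.06*ex)
```

```text
[0.48975584 0.1708256  0.018     ] [0.59518158 0.14477248 0.018     ] [0.4631972  0.07524824 0.018     ] 0.10859720338415497 0.09919875517868901
-0.2422690466882752
bay [0.52934986 0.11058785 0.018     ] alt [0.53509928 0.10999205 0.018     ]
```

The centre comes out near (0.531,0.109). The cap is within 4 mm of that, so I'm lowering it to contact.

```bash
python3 -m handwheel '3 1.5 6 0 0 0 255; 0 0 6 0 0 0 255; 0 0 4 0 0 0 255; 0 0 2 0 0 0 255; 0 0 0 0 0 0 255'
```

```text
time: 20.9
tcp_pos: [0.5303, 0.109, 0.1202]
tcp_rot: [-3.141, 0.0, 1.575]
wrist_force: [0.4, 0.2, -1.0]
gripper_width: 0.0184
grip_force: 90.8
```

```bash
python3 -m handwheel '0 0 1 0 0 0 255; 0 0 1 0 0 0 255; 0 0 0 0 0 0 255'
```

```text
time: 21.2
tcp_pos: [0.5304, 0.109, 0.1186]
tcp_rot: [-3.142, -0.0, 1.575]
wrist_force: [-0.2, -0.5, -0.3]
gripper_width: 0.0183
grip_force: 90.8
```

```bash
python3 -m handwheel '0 0 1 0 0 0 255; 0 0 1 0 0 0 255; 0 0 0 0 0 0 255'
```

```text
time: 21.5
tcp_pos: [0.5304, 0.109, 0.1165]
tcp_rot: [-3.141, -0.0, 1.575]
wrist_force: [-0.2, 0.2, -1.5]
gripper_width: 0.0183
grip_force: 90.8
```

```bash
python3 -m handwheel '0 0 1 0 0 0 255; 0 0 0 0 0 0 255' | egrep 'pos|wrist'
```

```text
tcp_pos: [0.5304, 0.109, 0.1155]
wrist_force: [-0.0, -0.6, -0.1]
```

```bash
python3 -m handwheel '0 0 0.7 0 0 0 255; 0 0 0 0 0 0 255' | egrep 'pos|wrist'
```

```text
tcp_pos: [0.5304, 0.109, 0.1148]
wrist_force: [-0.3, -0.7, -1.3]
```

```bash
python3 -m handwheel '0 0 0.7 0 0 0 255; 0 0 0 0 0 0 255' | egrep 'pos|wrist'
```

```text
tcp_pos: [0.5305, 0.1091, 0.1145]
wrist_force: [-0.9, -0.1, 6.7]
```

The cap is on the floor (6.7 N). I'm easing off a little, opening and rising.

```bash
python3 -m handwheel '0 0 -0.3 0 0 0 255; 0 0 0 0 0 0 200; 0 0 0 0 0 0 150; 0 0 0 0 0 0 80; 0 0 0 0 0 0 0; 0 0 0 0 0 0 0; 0 0 0 0 0 0 0; 0 0 0 0 0 0 0; 0 0 -10 0 0 0 0; 0 0 -30 0 0 0 0; 0 0 -40 0 0 0 0; 0 0 -40 0 0 0 0; 0 0 -20 0 0 0 0; -40 0 0 0 0 0 0; -40 0 0 0 0 0 0; 0 0 0 0 0 0 0; 0 0 0 0 0 0 0' 20
python3 look.py z | grep -v head
```

```text
time: 23.8
tcp_pos: [0.5307, 0.0286, 0.2551]
tcp_rot: [3.141, -0.0, 1.573]
wrist_force: [-0.9, 1.0, -0.6]
gripper_width: 0.0852
grip_force: 0.0
[0.5307 0.0286 0.2551] [ 3.141 -0.     1.573] [ 0.06  0.72 -0.33  1.71  0.31  0.77 -0.41]
   tri [ 0.5309 -0.1837  0.049 ] [0.002 0.002]
tab_pivot top 0.78 [403.9 270. ] [ 0.5661 -0.1831  0.111 ]
tab_pivot side 0.66 [337.5 204.2] [ 0.5714 -0.1798  0.111 ]
   tri [ 0.5692 -0.1836  0.1082] [0.0027 0.0027]
tab_lip wrist 0.35 [318.2 396.4] [ 0.5275 -0.035   0.17  ]
tab_lip top 0.94 [396.  226.6] [ 0.6502 -0.1536  0.17  ]
tab_lip side 0.45 [307.1 185.5] [ 0.6587 -0.1655  0.17  ]
   tri [ 0.6075 -0.1131  0.1728] [0.1002 0.0559 0.0495]
cap_grip wrist 0.76 [326.6 124.3] [0.5319 0.1097 0.098 ]
cap_grip top 0.53 [405.2 294.2] [ 0.5134 -0.1899  0.098 ]
cap_grip side 0.5 [335.7 283.3] [0.5258 0.1525 0.098 ]
   tri [ 0.5328 -0.0337 -0.0112] [0.1444 0.1723 0.0396]
```

View pics/z_wrist.png

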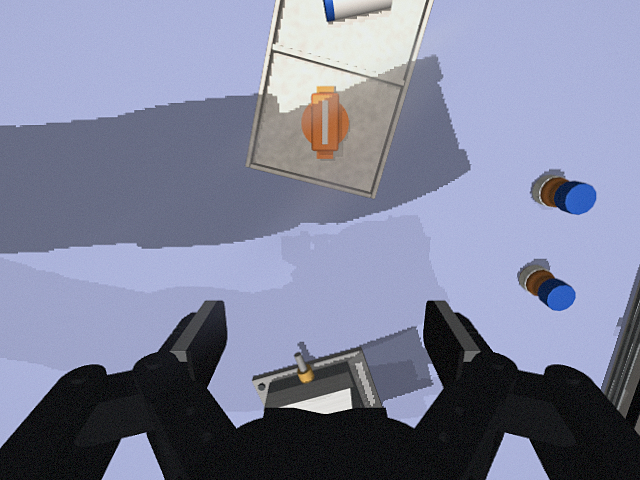

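The cap stands upright in the middle of the empty compartment at (326,123). The tab lip is still back at about (0.65,-0.15), and the robot is clear of everything.

```bash
python3 -c "
from cell import *
print(job_done())"
```

```text
the job is handed in; nothing more can be done
None
```

The job is handed in, with no verdict returned: the tab is folded back to about 2.5 rad, and the cap was pressed at about 16 N, turned 1.24 rad and lifted off; the last picture shows it upright and released near the centre of the empty compartment.

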